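# Put the cookie stamp away behind the rack's sprung flap

## Task

Put the loose cookie stamp away in the wooden stamp rack: keep it upright, push it in through the mouth over the sprung flap, and on along the lane until it and the stamp already inside are tight together against the end block and the flap has sprung up behind it. Finish with a short, gentle but firm press (about 10 N, held half a second; the ceramic chips if it is pushed beyond about 20 N), then let go, leaving the flour shaker and the cutters where they are.

Things in the scene. Friction and masses are not known exactly. Their poses are not given: they have to be found in the camera images.
- stamp_center (a point): the loose cookie stamp: white ceramic disc 56 mm across, 14 mm thick (lower edge bevelled 4 mm), a 14 mm stem, and an upright light-wood knob 26 mm across from 34 to 74 mm above the underside. 74 mm tall, about 0.18 kg, round, z up. This point is on its axis half-way up, 37 mm above the underside; the knob's middle is 17 mm higher. Pinched across the push, it can pivot in the fingers.
- stored_center (a point): an identical stamp already standing in the rack's lane, loose, 2 to 20 mm short of the end block; this point is on its axis, 37 mm above its underside. It slides along the lane when pushed.
- rack: fixed wooden stamp rack, 274 mm long, 80 wide, 40 high. Origin on its underside straight below the flap's hinge; x along the lane from mouth to end, z up. Lane floor 18 mm above the counter: open sill from x = -62 to -4 mm, then the lane, 59 mm wide, 17 mm clear under a roof from x = -4 to 212 mm. Flared cheeks guide the disc in from x = -41 (about 75 mm wide) to -10 mm.
- rack_mouth (a point): point on the lane's centre line at floor height, straight above the flap's hinge; axes as the rack's.
- rack_slot (a point): point in the rack's roof on the lane's centre line, at x = 90 mm from the hinge and level with the roof's top, 40 mm above the counter. The roof has a 36 mm wide slot along the middle, open at the mouth, through which stem and knob stand up; a disc cannot pass it from above.
- lane_end (a point): the lane's closed end, on its floor, x = 206 mm. Before it stands a dark end block, as wide as the lane, whose face lies anywhere from x = 143 to 183 mm: it differs each time and is not measured, so feel for it. The put-away stamp's axis thus ends up between x = 59 and 99 mm.
- flap (a joint): steel flap in the mouth: 38 mm wide, 28 long, hinged 12 mm below the lane floor; 0 = upright (16 mm above that floor), grows as it swings inward and down, to about 1.13 rad under the disc. Sprung shut: about 5 to 11 N to push open, and it presses up on the disc. It springs up again once the stamp's axis is about 50 to 54 mm past the hinge.
- shaker: white plastic flour shaker with blue lid, 72 mm across, 110 mm tall, origin under its centre; bystander. It and the loose stamp stand on opposite sides of the rack, either way round.
- star_cutter: steel star-shaped cookie cutter, 70 mm across, 25 mm tall, origin under its centre; bystander
- tree_cutter: steel tree-shaped cookie cutter, 75 by 60 mm, 25 mm tall, origin under its centre; bystander
Mind the look-alikes: they are no part of the job. Leave any red look-alike of the part that bears stamp_center alone. What is shaped like the part that bears stored_center but green is not meant.

How it is judged:
On the way, in this order (a step that is already met when the one before it is completed fails the run):
1. the stamp is in the mouth and holds the flap down (value of joint flap above 0.8 rad and x of stamp_center in the frame of rack between 0 and 0.055 m and y of stamp_center in the frame of rack between -0.006 and 0.006 m), for 0.1 s.
2. the stamp, past the closed flap, is pressed against the stored one and so the row against the end block, with more than 6 N (contact force between stamp and stored above 6 N and x of stamp_center in the frame of rack above 0.056 m and value of joint flap below 0.15 rad), for 0.2 s.
At the end, for the whole second after the job is handed in: The stamp stands upright on the lane floor inside the rack, wholly past the flap, which is shut again (under 0.15 rad); the stored stamp is ahead of it, with no more than 3 mm between the two discs, after the row was pressed to the end block; everything is let go and at rest (value of joint flap below 0.15 rad and x of stamp_center in the frame of rack above 0.056 m and x of stored_center in the frame of rack above 0.112 m and z of stamp_center in the frame of rack between 0.052 and 0.058 m and horizontal distance between stamp_center and stored_center below 0.059 m and angle between stamp_center's own z axis and vertical below 0.06 rad and linear speed of each of stamp, stored below 0.02 m/s); the robot touches nothing.
It fails at once if the stamp is pushed against rack or flap with more than 25 N (contact force between stamp and rack above 25 N).
It fails at once if the stamp is pushed against the stored stamp with more than 25 N (contact force between stamp and stored above 25 N).
It fails at once if the flour shaker is moved by more than 30 mm (distance of shaker from where it was at the start of the episode above 0.03 m).
It fails at once if the star cutter is moved by more than 30 mm (distance of star_cutter from where it was at the start of the episode above 0.03 m).
It fails at once if the tree cutter is moved by more than 30 mm (distance of tree_cutter from where it was at the start of the episode above 0.03 m).
It also fails if it takes over 70 s, if anything falls off the work surface, if the arm or the gripper's body presses on something with over 40 N, if the wrist force passes 120 N, or if a joint passes its speed limit or range.

## Robot

A 7-joint arm with a two-finger parallel gripper is mounted at the origin on the work surface. World frame = base frame: x ahead of the robot, y to its left, z up, the work surface at z = 0. Lengths are in m, angles in rad, forces in N, time in s.
With the tool pointing down it reaches from about 0.4 to 0.85 m from the base axis. Payload 10.4 kg.
Tool frame: the origin (TCP) lies between the finger pads; the fingertips stand 22 mm ahead of it and the grasp point (between the pads) lies 3 mm ahead of it (r.nose_length is the distance from the TCP to the fingertips, in m); z points along the fingers, y is the line along which they close (so a half turn about z gives the same grasp; the last joint's range is limited). The gripper opens to 87 mm and grips with 3 to 60 N. Pads are 19 mm wide; open, the fingers measure 117 mm over their backs; the gripper's body (75 mm by 190 mm) begins 51 mm behind the grasp point.
Start: joints at [-1.133, 0.332, -0.065, 1.46, 0.022, 1.35, -0.088], TCP at [0.278, 0.56, 0.245] pointing down, gripper open.
Joint ranges: [-2.6, 2.6], [-0.5, 2.12], [-1.47, 1.34], [0.16, 2.42], [-1.27, 4.41], [0.06, 2.06], [-2.6, 2.6]. Speed limits (rad/s): [2.22, 2.22, 2.79, 2.79, 3.14, 3.14, 3.14].

## Interface

Orientations are given as a unit quaternion [x, y, z, w].
In Python, from bench import readout, cams, r gives the robot as it stands. The module is installed in compiled form; this text tells all that it offers.
- The arm moves only by the tool step_arm, never from a script. Its argument "deltas" is a list that holds one entry, the list of rows, each a list of 7 numbers: the turn, a rotation vector about the tool's x, y, z in rad, then the shift along the tool's x, y, z in m, then the opening in per cent of the stroke, from 0 (shut) to 100 (fully open). A call has 1 to 20 rows; each row is the pose to reach, as a shift and turn from the pose commanded when the call began, along the tool's axes at that moment; what a row does not reach only later rows make up. A row lasts 1/8 s, in which the tool goes at most 62.5 mm and 10.7 degrees, less where a joint would pass 70% of its speed; a pose out of reach is approached as far as the arm can. A call with a gripper value outside its range is refused whole. The fingers move at their own pace and stop on an object; "squeeze" is the grip in N (left out, the last holds). Time passes only in rows, so rows that repeat a pose let the fingers close. It gives the time, the measured TCP pose, the force, the opening and the grip force at its end, in the units of the state.
- readout.read_state(): the state, without advancing time (a new reading comes with each control period).
- cams.camera(name): name is "scene" or "top" or "wrist"; returns a dict with "img" (420x560x3 uint8, red, green, blue), "fx", "fy", "cx", "cy" (pixels), "origin" and "rotation" of the camera in the world; the wrist camera has in their place "T_tool_cam" (4x4, takes a point from camera to tool coordinates, whose origin is the TCP and whose axes are the flange's). Camera axes: x right, y up, looking along -z (the intrinsics and any distortion apply to the point x, -y, -z); pixel columns grow to the right and rows downward; lengths in m; the calibration is good to about 2 mm. A picture is of the moment at which its call begins: read the wrist's pose just before it. There is no depth.
- r.close_job(): hands the job in; it is judged then, once.
The state is a dict: "time": time; "joint_positions": joint angles; "joint_vel": joint speeds; "joint_torque": joint torques, N m; "ee_pos": TCP position; "eef_rot": TCP orientation; "ft_force": force on the tool from outside, world axes, zero at the start; "torque": the same for the moment, N m; "width": finger opening in m; "grip_force": force on a finger pad.
Only numpy, scipy, OpenCV 4.12 (cv2) and the standard library are available. Lean on these libraries where they do the work, as an engineer would, in place of code of your own. Each camera call takes 0.05 s, during which the arm holds its last target. There are 200 camera calls.

## Working session

There is one attempt and no reset: what is moved stays moved. The work goes in short steps, Python scripts to look and compute and a tool call to move; the robot and the scene stay as the last step left them, time stands still between calls to the robot, and variables do not carry over. Pictures are saved under pics/ and viewed, at most 10 in all, crops included, and the job is handed in when it is done.

Besides the shell and the picture viewer there is one more tool, called after "Call:" as name(argument=value, ...), one argument or row to a line, values as JSON. step_arm: Moves the arm, as the interface text tells. Its arguments: {"type":"object","properties":{"deltas":{"type":"array"},"squeeze":{"type":"number"}},"required":["deltas"]}

```bash
mkdir -p pics; python3 - <<'E'
from bench import readout, cams, r
import cv2,json,numpy as np
s=readout.read_state();print(s['time'],s['ee_pos'],s['eef_rot'],s['width'],s['ft_force'])
for n in('scene','top'):
    c=cams.camera(n);cv2.imwrite(f'pics/{n}0.png',c['img'][:,:,::-1]);np.save(f'{n}0.npy',c,allow_pickle=True)
    print(n,{k:np.round(v,4).tolist() for k,v in c.items() if k!='img'})
E
```

```text
0.0 [0.27775448 0.55949003 0.2437406 ] [ 2.28346603e-01  9.73579634e-01 -7.12056788e-04 -1.33862735e-04] 0.0870155514177725 [0.15167228 0.14678936 0.15118019]
scene {'fx': 385.8316, 'fy': 385.8316, 'cx': 283.2552, 'cy': 211.1528, 'origin': [1.1458, 0.2357, 0.7329], 'rotation': [0.2021, 0.2967, 0.7778, 0.5159]}
top {'fx': 437.3788, 'fy': 437.3788, 'cx': 285.4127, 'cy': 204.8466, 'origin': [0.3636, -0.0219, 1.0908], 'rotation': [0.0782, -0.0727, -0.6606, 0.7431]}
```

View pics/scene0.png

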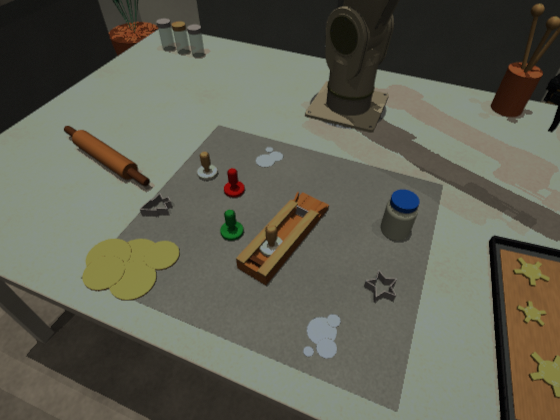

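View pics/top0.png

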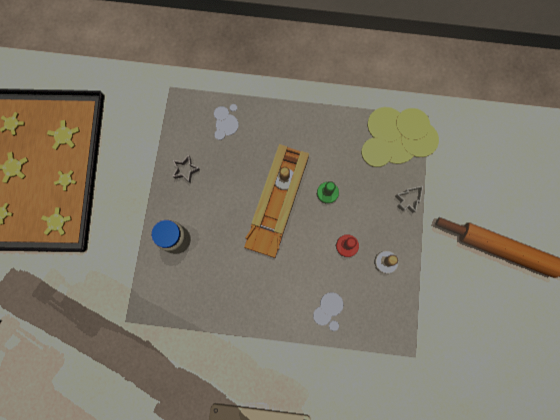

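The scene view shows the loose stamp at about (207,165), with the red and green decoys at (233,182) and (231,223). The rack runs from its sill at (315,203) to its end at (255,262). In the top view the loose stamp is at (387,262), the sill at (264,245), the rack's end at (291,152), the shaker at (168,236), the star at (185,169) and the tree at (410,198).

```bash
cat > h.py <<'E'
import numpy as np,cv2
from scipy.spatial.transform import Rotation as R
def load(n): return np.load(n,allow_pickle=True).item()
def ray(c,u,v):
    d=np.array([(u-c['cx'])/c['fx'],-(v-c['cy'])/c['fy'],-1.])
    return np.array(c['origin']),R.from_quat(c['rotation']).as_matrix()@d
def plane(c,u,v,z):
    o,d=ray(c,u,v);return o+d*(z-o[2])/d[2]
def proj(c,p):
    q=R.from_quat(c['rotation']).as_matrix().T@(np.array(p)-c['origin'])
    return c['cx']+c['fx']*q[0]/-q[2],c['cy']-c['fy']*q[1]/-q[2]
E
python3 - <<'E'
from h import *
t=load('top0.npy');s=load('scene0.npy')
print('base/tcp px',proj(t,[0,0,0]),proj(t,[.278,.56,.245]),proj(s,[0,0,0]))
for n,u,v,z in[('disc',387,262,.014),('knob',392,260,.074),('sill',264,245,.018),('end',291,152,.04),('shaker',167,234,.11),('star',185,169,.025),('tree',410,198,.025),('red',348,246,.014),('green',328,192,.014),('stored',285,172,.092)]:
    print(n,plane(t,u,v,z).round(4))
for n,u,v,z in[('disc',207,171,.014),('knob',205,153,.074),('stored',271,230,.092)]:print('S',n,plane(s,u,v,z).round(4))
a=t['img'][130:270,235:415];b=s['img'][135:285,180:340]
cv2.imwrite('pics/crop_top.png',cv2.resize(a,None,fx=4.2,fy=4.2,interpolation=cv2.INTER_CUBIC)[:,:,::-1])
cv2.imwrite('pics/crop_scene.png',cv2.resize(b,None,fx=4,fy=4,interpolation=cv2.INTER_CUBIC)[:,:,::-1])
E
```

```text
base/tcp px (np.float64(254.82860542168223), np.float64(461.9985326414786)) (np.float64(-30.17361756004607), np.float64(309.170427825046)) (np.float64(347.49399469315165), np.float64(105.53237799012102))
disc [ 0.4833 -0.2637  0.014 ]
knob [ 0.4826 -0.2614  0.074 ]
sill [0.4889 0.0409 0.018 ]
end [0.728  0.0018 0.04  ]
shaker [0.4772 0.2562 0.11  ]
star [0.6564 0.2639 0.025 ]
tree [ 0.6482 -0.3077  0.025 ]
red [ 0.5113 -0.1652  0.014 ]
green [ 0.6422 -0.103   0.014 ]
stored [0.6587 0.0091 0.092 ]
S disc [ 0.4899 -0.2608  0.014 ]
S knob [ 0.4848 -0.2603  0.074 ]
S stored [0.6706 0.0141 0.092 ]
```

View pics/crop_top.png

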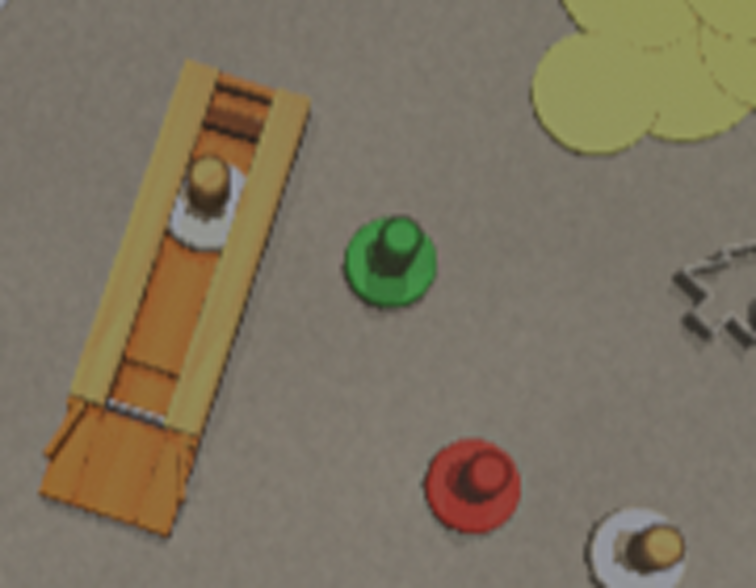

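The top crop shows the pale roof strips with corners at about (187,60), (310,98), (193,435) and (70,398) in crop pixels, and the steel flap at (137,411). The end block is at (235,115), the stored knob top at (208,172), and the loose stamp's disc at (637,552) with its knob top at (664,545).

```bash
python3 - <<'E'
from h import *
t=load('top0.npy');s=load('scene0.npy')
f=lambda u,v,z:plane(t,235+(u+.5)/4.2-.5,130+(v+.5)/4.2-.5,z)
C=[f(u,v,.04) for u,v in[(187,60),(310,98),(193,435),(70,398)]]
for c in C:print(c.round(4))
e=(C[0]+C[1])/2;m=(C[2]+C[3])/2;d=e-m
print('len',np.linalg.norm(d),'w',np.linalg.norm(C[0]-C[1]),np.linalg.norm(C[2]-C[3]),'ang',np.degrees(np.arctan2(d[1],d[0])),'mouthhinge',m+d/np.linalg.norm(d)*.004,'side angles',[np.degrees(np.arctan2(*(a-b)[1::-1])) for a,b in((C[0],C[3]),(C[1],C[2]))])
print('flap',f(137,411,.034),'sill end',f(106,515,.018),'stored',f(208,172,.092),'blockface',f(228,133,.03))
# loose disc by white mask in both views
for n,c,(x0,y0,x1,y1) in(('top',t,(365,245,412,280)),('scene',s,(190,145,225,185))):
    im=c['img'][y0:y1,x0:x1];hsv=cv2.cvtColor(im,cv2.COLOR_RGB2HSV)
    for nm,mask,z in(('disc',(hsv[...,1]<40)&(hsv[...,2]>135),.012),('knob',(hsv[...,1]>90)&(hsv[...,2]>70),.074)):
        mask=mask.astype(np.uint8);k,_,st,ce=cv2.connectedComponentsWithStats(mask)
        i=1+np.argmax(st[1:,4]);x,y,w,h,a=st[i];
        cn=cv2.findContours((_==i).astype(np.uint8),0,1)[0][0];(ex,ey),ax,an=cv2.fitEllipse(cv2.convexHull(cn))
        print(n,nm,(x+x0,y+y0,w,h,a),(ex+x0,ey+y0),np.round(ax,1),plane(c,ex+x0,ey+y0,z).round(4))
E
```

```text
[0.7459 0.0341 0.04  ]
[ 0.7307 -0.0422  0.04  ]
[0.5196 0.0034 0.04  ]
[0.5327 0.0767 0.04  ]
len 0.2167274063771542 w 0.07777628483579206 0.07452277734153344 ang -11.7273529998517 mouthhinge [0.53003696 0.03921699 0.04      ] side angles [np.float64(-11.295288779149832), np.float64(-12.16225978718599)]
flap [0.53062276 0.03753905 0.034     ] sill end [0.47008111 0.04870186 0.018     ] stored [0.66198467 0.0115431  0.092     ] blockface [0.70628864 0.0044961  0.03      ]
top disc (np.int32(376), np.int32(251), np.int32(22), np.int32(22), np.int32(202)) (386.7883834838867, 261.39332580566406) [21.  22.4] [ 0.4849 -0.2635  0.012 ]
top knob (np.int32(388), np.int32(256), np.int32(10), np.int32(9), np.int32(76)) (392.13342666625977, 259.72259426116943) [9.3 9.9] [ 0.4832 -0.2617  0.074 ]
scene disc (np.int32(198), np.int32(165), np.int32(19), np.int32(12), np.int32(95)) (206.5925235748291, 170.4755153656006) [11.5 19.1] [ 0.4866 -0.2643  0.012 ]
scene knob (np.int32(200), np.int32(152), np.int32(9), np.int32(6), np.int32(39)) (203.82103443145752, 154.43997192382812) [5.5 8.3] [ 0.4912 -0.2602  0.074 ]
```

```bash
cat >> h.py <<'E'
def delta(p,q,target,yaw=None):
    """shift in tool axes and tool-z turn; yaw = world angle (deg) of tool y"""
    M=R.from_quat(q).as_matrix();d=M.T@(np.array(target)-p)
    turn=None
    if yaw is not None:
        y=np.array([np.cos(np.radians(yaw)),np.sin(np.radians(yaw)),0]);z=np.array([0,0,-1.]);x=np.cross(y,z)
        turn=R.from_matrix(M.T@np.stack([x,y,z],1)).as_rotvec().round(4)
    return d.round(4),turn
E
python3 - <<'E'
from h import *
from bench import readout
s=readout.read_state();p,q=s['ee_pos'],s['eef_rot']
print(delta(p,q,[.43,.15,.24],-11.7),delta(p,q,[.485,-.262,.2],-11.7))
E
```

```text
(array([-0.3184, -0.2991,  0.0042]), array([-1.1000e-03,  9.0000e-04,  1.3142e+00])) (array([-0.5509, -0.6436,  0.0447]), array([-1.1000e-03,  9.0000e-04,  1.3142e+00]))
```

Call:
step_arm(
  deltas=[
    [[-0.001,0.001,1.314,-0.318,-0.299,0.004,80],[-0.001,0.001,1.314,-0.318,-0.299,0.004,80],[-0.001,0.001,1.314,-0.318,-0.299,0.004,80],[-0.001,0.001,1.314,-0.318,-0.299,0.004,80],[-0.001,0.001,1.314,-0.318,-0.299,0.004,80],[-0.001,0.001,1.314,-0.318,-0.299,0.004,80],[-0.001,0.001,1.314,-0.318,-0.299,0.004,80],[-0.001,0.001,1.314,-0.551,-0.644,0.044,80],[-0.001,0.001,1.314,-0.551,-0.644,0.044,80],[-0.001,0.001,1.314,-0.551,-0.644,0.044,80],[-0.001,0.001,1.314,-0.551,-0.644,0.044,80],[-0.001,0.001,1.314,-0.551,-0.644,0.044,80],[-0.001,0.001,1.314,-0.551,-0.644,0.044,80],[-0.001,0.001,1.314,-0.551,-0.644,0.044,80],[-0.001,0.001,1.314,-0.551,-0.644,0.044,80],[-0.001,0.001,1.314,-0.551,-0.644,0.044,80],[-0.001,0.001,1.314,-0.551,-0.644,0.044,80],[-0.001,0.001,1.314,-0.551,-0.644,0.044,80]],
  ],
)

```text
time: 2.35
ee_pos: [0.4854, -0.261, 0.2007]
eef_rot: [0.775, 0.632, 0.001, -0.0]
ft_force: [-0.3, -0.2, 0.0]
width: 0.0699
grip_force: 0.0
```

```bash
python3 - <<'E'
from h import *
from bench import readout,cams
s=readout.read_state();p,q=s['ee_pos'],s['eef_rot'];c=cams.camera('wrist')
print(p,q,np.array(s['joint_positions']).round(2))
print({k:np.round(v,4).tolist() for k,v in c.items() if k!='img'})
M=np.eye(4);M[:3,:3]=R.from_quat(q).as_matrix();M[:3,3]=p
W=M@np.array(c['T_tool_cam']);c['origin']=W[:3,3];c['rotation']=R.from_matrix(W[:3,:3]).as_quat()
np.save('w1.npy',c,allow_pickle=True);cv2.imwrite('pics/w1.png',c['img'][:,:,::-1])
print('expected px disc',proj(c,[.485,-.262,.014]),'knobtop',proj(c,[.485,-.262,.074]))
E
```

```text
[ 0.48537706 -0.26095593  0.20069297] [ 7.74898565e-01  6.32084701e-01  9.76658328e-04 -4.37087420e-04] [-0.27  0.24  0.79  1.75 -0.18  1.22  0.37]
{'fx': 314.3433, 'fy': 314.3433, 'cx': 284.9423, 'cy': 215.3358, 'T_tool_cam': [[-0.0008, 0.9583, 0.2858, 0.0786], [1.0, 0.0009, -0.0002, 0.0007], [-0.0005, 0.2858, -0.9583, -0.1405], [0.0, 0.0, 0.0, 1.0]]}
expected px disc (np.float64(283.94820173160053), np.float64(199.70074262975368)) knobtop (np.float64(283.8117468979353), np.float64(215.6677188744168))
```

View pics/w1.png

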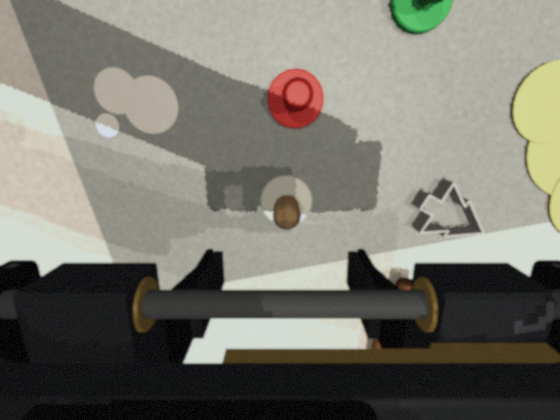

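The wrist view shows the loose stamp's disc at about (287,199) and its knob at (286,212). That is within 3 mm of prediction, between the fingers and clear of the red one at (296,98).

Call:
step_arm(
  deltas=[
    [[0,0,0,0,0.002,0.05,80],[0,0,0,0,0.002,0.1,80],[0,0,0,0,0.002,0.13,80],[0,0,0,0,0.002,0.146,80],[0,0,0,0,0.002,0.146,80],[0,0,0,0,0.002,0.146,20],[0,0,0,0,0.002,0.146,20],[0,0,0,0,0.002,0.146,20],[0,0,0,0,0.002,0.146,20],[0,0,0,0,0.002,0.146,20],[0,0,0,0,0.002,0.146,20],[0,0,0,0,0.002,0.146,20]],
  ],
  squeeze=25,
)

```text
time: 3.9
ee_pos: [0.4871, -0.2622, 0.0545]
eef_rot: [0.775, 0.631, 0.001, -0.0]
ft_force: [-1.5, 0.2, 1.3]
width: 0.0252
grip_force: 25.0
```

Call:
step_arm(
  deltas=[
    [[0,0,0,0,0,-0.03,20],[0,0,0,0,0,-0.07,20],[0,0,0,0,0,-0.11,20]],
  ],
)

```text
time: 4.28
ee_pos: [0.4867, -0.2623, 0.1654]
eef_rot: [0.775, 0.631, 0.0, -0.001]
ft_force: [-0.0, 0.4, -1.8]
width: 0.025
grip_force: 25.0
```

```bash
python3 - <<'E'
from h import *
from bench import readout
s=readout.read_state();p,q=s['ee_pos'],s['eef_rot'];print(p)
p=p.copy();print(delta(p,q,[.4223,.0613,.165],-11.7))
E
```

```text
[ 0.48669154 -0.26228206  0.16539402]
(array([ 0.3038, -0.1287,  0.0009]), array([-0.0006, -0.0013,  0.0001]))
```

Call:
step_arm(
  deltas=[
    [[0,0,0,0.038,-0.016,0,20],[0,0,0,0.076,-0.032,0,20],[0,0,0,0.114,-0.048,0,20],[0,0,0,0.152,-0.064,0,20],[0,0,0,0.19,-0.08,0,20],[0,0,0,0.228,-0.096,0,20],[0,0,0,0.266,-0.112,0,20],[0,0,0,0.304,-0.129,0,20],[0,0,0,0.304,-0.129,0.04,20],[0,0,0,0.304,-0.129,0.06,20],[0,0,0,0.304,-0.129,0.06,20],[0,0,0,0.304,-0.129,0.06,20]],
  ],
)

```text
time: 5.78
ee_pos: [0.4228, 0.0615, 0.1057]
eef_rot: [0.776, 0.631, 0.001, -0.0]
ft_force: [0.3, 0.5, -1.2]
width: 0.0252
grip_force: 25.0
```

```bash
python3 - <<'E'
from h import *
from bench import readout,cams
s=readout.read_state();p,q=s['ee_pos'],s['eef_rot'];print(p,q)
c=cams.camera('wrist');M=np.eye(4);M[:3,:3]=R.from_quat(q).as_matrix();M[:3,3]=p
W=M@np.array(c['T_tool_cam']);c['origin']=W[:3,3];c['rotation']=R.from_matrix(W[:3,:3]).as_quat()
np.save('w2.npy',c,allow_pickle=True)
im=c['img'][:,:,::-1].copy()
t=cams.camera('top');np.save('top2.npy',t,allow_pickle=True)
s2=cams.camera('scene');np.save('scene2.npy',s2,allow_pickle=True)
a=cv2.resize(t['img'][130:290,200:340],None,fx=3.6,fy=3.6,interpolation=cv2.INTER_CUBIC)[:,:,::-1]
cv2.imwrite('pics/w2.png',im);cv2.imwrite('pics/t2.png',a)
E
```

```text
[0.42281811 0.06152268 0.10568598] [ 7.75542762e-01  6.31294227e-01  9.87111717e-04 -2.18529180e-04]
```

View pics/w2.png

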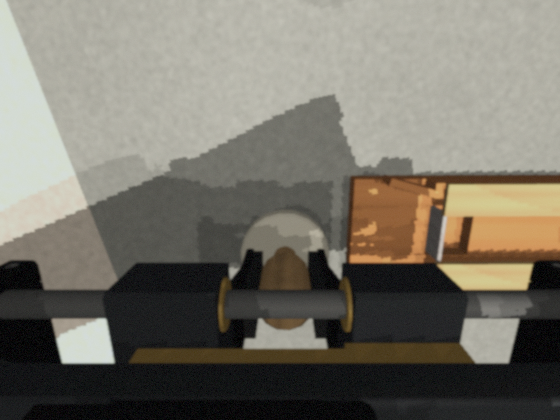

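View pics/t2.png

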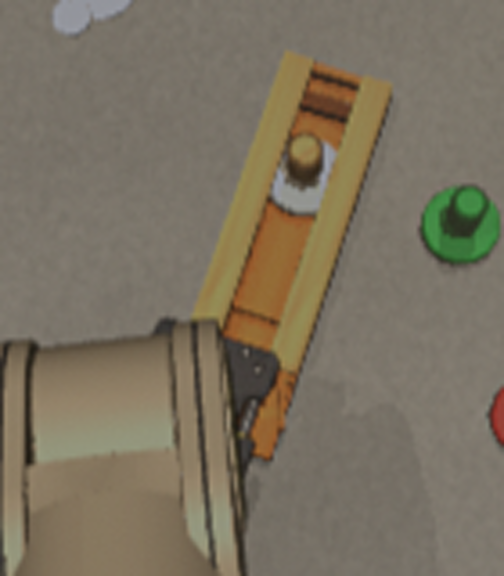

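The wrist view shows the held disc centred at column 285 with its far edge at row 210. The rack lies to the right, with the slot between rows 215 and 263, the outer roof edge at row 183 and the flap at (440,233). The top view shows the stored stamp unchanged at (303,180).

```bash
python3 - <<'E'
from h import *
c=load('w2.npy');im=c['img'].astype(int)
T=np.array(c['T_tool_cam']);tz=lambda wz:0.1057-wz  # tool z for world height
def tool(u,v,wz):
    d=T[:3,:3]@np.array([(u-c['cx'])/c['fx'],-(v-c['cy'])/c['fy'],-1.]);o=T[:3,3];return (o+d*(tz(wz)-o[2])/d[2]).round(4)
for u in(470,510,550):
    col=im[165:300,u];g=np.abs(np.diff(col.sum(1)));idx=np.where(g>60)[0]
    print(u,[(int(i)+165.5,int(g[i])) for i in idx])
    print('  edges +40:',tool(u,183,.04),'+18:',tool(u,215,.04),'-18:',tool(u,263,.04))
print('flap top',tool(441,210,.034),tool(433,258,.034),'sill corner',tool(350,178,.018),tool(350,263,.018))
for wz in (.065,.061):print('disc far',tool(285,210.5,wz),'sides',tool(242,245,wz),tool(328,245,wz))
E
```

```text
470 [(172.5, 62), (173.5, 68), (174.5, 63), (182.5, 72), (183.5, 134), (184.5, 115), (215.5, 101), (216.5, 137), (217.5, 82), (250.5, 72), (251.5, 71), (262.5, 79), (263.5, 124), (264.5, 89), (288.5, 81), (289.5, 137), (290.5, 131)]
  edges +40: [0.0394 0.1237 0.0657] +18: [0.0173 0.1274 0.0657] -18: [-0.0187  0.1334  0.0657]
510 [(171.5, 78), (172.5, 73), (173.5, 67), (182.5, 92), (183.5, 124), (184.5, 98), (249.5, 74), (262.5, 91), (263.5, 118), (264.5, 80), (288.5, 89), (289.5, 134), (290.5, 123)]
  edges +40: [0.0394 0.1503 0.0657] +18: [0.0172 0.1548 0.0657] -18: [-0.0187  0.1621  0.0657]
550 [(170.5, 72), (174.5, 80), (182.5, 112), (183.5, 125), (184.5, 74), (249.5, 73), (250.5, 76)]
  edges +40: [0.0394 0.1769 0.0657] +18: [0.0172 0.1822 0.0657] -18: [-0.0187  0.1908  0.0657]
flap top [0.0191 0.1101 0.0717] [-0.0174  0.1094  0.0717] sill corner [0.039  0.0484 0.0877] [-0.0289  0.0523  0.0877]
disc far [0.0276 0.0008 0.0407] sides [ 0.0055 -0.0258  0.0407] [0.0054 0.0274 0.0407]
disc far [0.0265 0.0008 0.0447] sides [ 0.0038 -0.0264  0.0447] [0.0038 0.028  0.0447]
```

Call:
step_arm(
  deltas=[
    [[0,0,0,-0.0005,0,0.02,20],[0,0,0,-0.0005,0,0.032,20],[0,0,0,-0.0005,0,0.032,20],[0,0,0,-0.0005,0.02,0.032,20],[0,0,0,-0.0005,0.04,0.032,20],[0,0,0,-0.0005,0.06,0.032,20],[0,0,0,-0.0005,0.07,0.032,20],[0,0,0,-0.0005,0.075,0.032,20],[0,0,0,-0.0005,0.075,0.032,20]],
  ],
  squeeze=35,
)

```text
time: 7.05
ee_pos: [0.4955, 0.046, 0.073]
eef_rot: [0.775, 0.631, 0.001, -0.0]
ft_force: [-0.5, -0.4, -1.8]
width: 0.025
grip_force: 35.0
```

Call:
step_arm(
  deltas=[
    [[0,0,0,0,0.003,0,20],[0,0,0,0,0.006,0,20],[0,0,0,0,0.009,0,20],[0,0,0,0,0.012,0,20]],
  ],
)

```text
time: 7.55
ee_pos: [0.5069, 0.0436, 0.0727]
eef_rot: [0.775, 0.631, -0.0, -0.001]
ft_force: [-4.2, 0.7, 1.3]
width: 0.0251
grip_force: 35.0
```

Call:
step_arm(
  deltas=[
    [[0,0,0,0,0.003,-0.0005,20],[0,0,0,0,0.006,-0.0005,20],[0,0,0,0,0.009,-0.0005,20]],
  ],
)

```text
time: 7.92
ee_pos: [0.5157, 0.0417, 0.073]
eef_rot: [0.775, 0.631, -0.0, -0.001]
ft_force: [-4.2, 1.6, -0.8]
width: 0.025
grip_force: 35.0
```

Call:
step_arm(
  deltas=[
    [[0,0,0,0,0.003,0,20],[0,0,0,0,0.006,0,20],[0,0,0,0,0.009,0,20]],
  ],
)

```text
time: 8.3
ee_pos: [0.525, 0.0399, 0.0734]
eef_rot: [0.775, 0.631, 0.0, -0.001]
ft_force: [-6.1, 1.1, 0.7]
width: 0.0252
grip_force: 35.0
```

Call:
step_arm(
  deltas=[
    [[0,0,0,0,0.003,0,20],[0,0,0,0,0.006,0,20],[0,0,0,0,0.009,0,20],[0,0,0,0,0.012,0,20],[0,0,0,0,0.015,0,20]],
  ],
)

```text
time: 8.93
ee_pos: [0.5405, 0.0367, 0.0737]
eef_rot: [0.775, 0.631, 0.001, 0.0]
ft_force: [-2.1, 0.3, 3.0]
width: 0.0253
grip_force: 35.0
```

Call:
step_arm(
  deltas=[
    [[0,0,0,0,0.003,0,20],[0,0,0,0,0.006,0,20],[0,0,0,0,0.009,0,20],[0,0,0,0,0.012,0,20],[0,0,0,0,0.015,0,20]],
  ],
)

```text
time: 9.55
ee_pos: [0.5546, 0.0337, 0.0734]
eef_rot: [0.775, 0.631, 0.001, -0.0]
ft_force: [-1.3, -0.0, 3.3]
width: 0.025
grip_force: 35.0
```

Call:
step_arm(
  deltas=[
    [[0,0,0,0,0.003,0,20],[0,0,0,0,0.006,0,20],[0,0,0,0,0.009,0,20],[0,0,0,0,0.012,0,20],[0,0,0,0,0.015,0,20],[0,0,0,0,0.018,0,20]],
  ],
)

```text
time: 10.3
ee_pos: [0.5723, 0.0301, 0.0734]
eef_rot: [0.775, 0.631, 0.001, -0.0]
ft_force: [-2.1, 0.0, 2.2]
width: 0.0247
grip_force: 35.0
```

Call:
step_arm(
  deltas=[
    [[0,0,0,0,0.003,0,20],[0,0,0,0,0.006,0,20],[0,0,0,0,0.009,0,20],[0,0,0,0,0.012,0,20],[0,0,0,0,0.014,0,20],[0,0,0,0,0.014,0,20]],
  ],
)

```text
time: 11.05
ee_pos: [0.5858, 0.0271, 0.0732]
eef_rot: [0.775, 0.631, 0.0, -0.0]
ft_force: [0.1, 0.3, -2.1]
width: 0.0249
grip_force: 35.0
```

Call:
step_arm(
  deltas=[
    [[0,0,0,0,0.002,0,20],[0,0,0,0,0.004,0,20],[0,0,0,0,0.006,0,20],[0,0,0,0,0.008,0,20],[0,0,0,0,0.01,0,20],[0,0,0,0,0.012,0,20],[0,0,0,0,0.014,0,20]],
  ],
)

```text
time: 11.92
ee_pos: [0.5996, 0.0244, 0.0735]
eef_rot: [0.775, 0.631, 0.001, -0.0]
ft_force: [1.4, -0.1, -0.9]
width: 0.0251
grip_force: 35.0
```

Call:
step_arm(
  deltas=[
    [[0,0,0,0,0.001,0,20],[0,0,0,0,0.002,0,20],[0,0,0,0,0.003,0,20],[0,0,0,0,0.004,0,20]],
  ],
)

```text
time: 12.42
ee_pos: [0.6035, 0.0236, 0.0734]
eef_rot: [0.775, 0.631, 0.001, -0.0]
ft_force: [0.0, 0.0, -1.0]
width: 0.0251
grip_force: 35.0
```

Call:
step_arm(
  deltas=[
    [[0,0,0,0,0.001,0,20],[0,0,0,0,0.002,0,20],[0,0,0,0,0.003,0,20]],
  ],
)

```text
time: 12.8
ee_pos: [0.6064, 0.023, 0.0734]
eef_rot: [0.775, 0.631, 0.001, -0.0]
ft_force: [0.9, -0.6, -0.2]
width: 0.0251
grip_force: 35.0
```

Call:
step_arm(
  deltas=[
    [[0,0,0,0,0.001,0.0003,20],[0,0,0,0,0.002,0.0005,20],[0,0,0,0,0.003,0.0005,20]],
  ],
)

```text
time: 13.18
ee_pos: [0.6091, 0.0225, 0.0729]
eef_rot: [0.775, 0.631, 0.0, -0.001]
ft_force: [-1.6, 0.8, -0.6]
width: 0.025
grip_force: 35.0
```

Call:
step_arm(
  deltas=[
    [[0,0,0,0,0.001,0,20],[0,0,0,0,0.002,0,20]],
  ],
)

```text
time: 13.42
ee_pos: [0.6112, 0.0221, 0.0729]
eef_rot: [0.775, 0.631, 0.001, -0.001]
ft_force: [-1.7, 0.8, -0.7]
width: 0.0249
grip_force: 35.0
```

Call:
step_arm(
  deltas=[
    [[0,0,0,0,0.001,0,20],[0,0,0,0,0.002,0,20]],
  ],
)

```text
time: 13.68
ee_pos: [0.6133, 0.0217, 0.0729]
eef_rot: [0.775, 0.631, 0.001, -0.0]
ft_force: [-1.5, -0.0, -1.4]
width: 0.0253
grip_force: 35.0
```

Call:
step_arm(
  deltas=[
    [[0,0,0,0,0.001,0,20],[0,0,0,0,0.002,0,20]],
  ],
)

```text
time: 13.92
ee_pos: [0.6152, 0.0213, 0.0729]
eef_rot: [0.775, 0.631, 0.001, -0.0]
ft_force: [-1.2, 0.3, -1.2]
width: 0.0249
grip_force: 35.0
```

Call:
step_arm(
  deltas=[
    [[0,0,0,0,0.001,0,20],[0,0,0,0,0.002,0,20]],
  ],
)

```text
time: 14.18
ee_pos: [0.6172, 0.0208, 0.0729]
eef_rot: [0.775, 0.631, 0.001, -0.0]
ft_force: [-1.2, 0.9, -1.4]
width: 0.0249
grip_force: 35.0
```

Call:
step_arm(
  deltas=[
    [[0,0,0,0,0.001,0,20]],
  ],
)

```text
time: 14.3
ee_pos: [0.6182, 0.0206, 0.0729]
eef_rot: [0.775, 0.631, 0.001, -0.0]
ft_force: [-1.2, 0.6, -1.6]
width: 0.025
grip_force: 35.0
```

Call:
step_arm(
  deltas=[
    [[0,0,0,0,0.001,0,20]],
  ],
)

```text
time: 14.42
ee_pos: [0.6191, 0.0203, 0.0729]
eef_rot: [0.775, 0.631, 0.001, -0.0]
ft_force: [-1.4, 0.7, -1.6]
width: 0.0249
grip_force: 35.0
```

Call:
step_arm(
  deltas=[
    [[0,0,0,0,0.001,0,20]],
  ],
)

```text
time: 14.55
ee_pos: [0.6201, 0.0201, 0.0729]
eef_rot: [0.775, 0.631, 0.001, -0.0]
ft_force: [-1.1, 0.3, -0.9]
width: 0.0256
grip_force: 35.0
```

Call:
step_arm(
  deltas=[
    [[0,0,0,0,0.001,0,20]],
  ],
)

```text
time: 14.68
ee_pos: [0.6211, 0.0199, 0.0729]
eef_rot: [0.775, 0.631, 0.001, -0.0]
ft_force: [-1.9, 0.7, -1.2]
width: 0.0249
grip_force: 35.0
```

Call:
step_arm(
  deltas=[
    [[0,0,0,0,0.001,0,20]],
  ],
)

```text
time: 14.8
ee_pos: [0.6221, 0.0198, 0.073]
eef_rot: [0.775, 0.631, 0.001, -0.0]
ft_force: [-0.6, 0.4, -1.1]
width: 0.0247
grip_force: 35.0
```

Call:
step_arm(
  deltas=[
    [[0,0,0,0,0.001,0,20]],
  ],
)

```text
time: 14.92
ee_pos: [0.6231, 0.0195, 0.0729]
eef_rot: [0.775, 0.631, 0.001, -0.0]
ft_force: [-0.2, 0.7, -1.6]
width: 0.0252
grip_force: 35.0
```

Call:
step_arm(
  deltas=[
    [[0,0,0,0,0.001,0,20]],
  ],
)

```text
time: 15.05
ee_pos: [0.624, 0.0193, 0.0729]
eef_rot: [0.775, 0.631, 0.001, -0.0]
ft_force: [-1.3, 0.0, -1.9]
width: 0.025
grip_force: 35.0
```

Call:
step_arm(
  deltas=[
    [[0,0,0,0,0.001,0,20]],
  ],
)

```text
time: 15.18
ee_pos: [0.625, 0.0192, 0.0729]
eef_rot: [0.775, 0.631, 0.001, -0.0]
ft_force: [-1.1, 0.7, -1.1]
width: 0.0251
grip_force: 35.0
```

Call:
step_arm(
  deltas=[
    [[0,0,0,0,0.0005,0,20]],
  ],
)

```text
time: 15.3
ee_pos: [0.6255, 0.0191, 0.0729]
eef_rot: [0.775, 0.631, 0.001, -0.0]
ft_force: [-0.5, 1.6, -2.8]
width: 0.0252
grip_force: 35.0
```

Call:
step_arm(
  deltas=[
    [[0,0,0,0,0.0005,0,20]],
  ],
)

```text
time: 15.42
ee_pos: [0.626, 0.019, 0.0729]
eef_rot: [0.775, 0.631, 0.001, -0.0]
ft_force: [-1.6, 0.6, -1.9]
width: 0.0248
grip_force: 35.0
```

Call:
step_arm(
  deltas=[
    [[0,0,0,0,0.001,0,20]],
  ],
)

```text
time: 15.55
ee_pos: [0.6269, 0.0188, 0.0729]
eef_rot: [0.775, 0.631, 0.001, -0.0]
ft_force: [-1.2, 1.7, -2.1]
width: 0.0252
grip_force: 35.0
```

Call:
step_arm(
  deltas=[
    [[0,0,0,0,0.0005,0,20]],
  ],
)

```text
time: 15.68
ee_pos: [0.6275, 0.0187, 0.073]
eef_rot: [0.775, 0.631, 0.001, -0.0]
ft_force: [-1.3, 0.8, -1.4]
width: 0.0251
grip_force: 35.0
```

Call:
step_arm(
  deltas=[
    [[0,0,0,0,0.0005,0,20]],
  ],
)

```text
time: 15.8
ee_pos: [0.6277, 0.0186, 0.0729]
eef_rot: [0.775, 0.631, 0.0, -0.001]
ft_force: [-2.5, 1.3, -0.6]
width: 0.0253
grip_force: 35.0
```

Contact may be starting: the last step moved less than commanded.

Call:
step_arm(
  deltas=[
    [[0,0,0,0,0.0005,0,20]],
  ],
)

```text
time: 15.92
ee_pos: [0.628, 0.0186, 0.0728]
eef_rot: [0.775, 0.631, 0.0, -0.001]
ft_force: [-4.7, 0.7, 0.8]
width: 0.0252
grip_force: 35.0
```

Call:
step_arm(
  deltas=[
    [[0,0,0,0,0.0005,0,20]],
  ],
)

```text
time: 16.05
ee_pos: [0.6281, 0.0185, 0.0728]
eef_rot: [0.775, 0.631, -0.0, -0.001]
ft_force: [-7.6, 2.0, 3.1]
width: 0.0248
grip_force: 35.0
```

Call:
step_arm(
  deltas=[
    [[0,0,0,0,0.0005,0,20]],
  ],
)

```text
time: 16.18
ee_pos: [0.6283, 0.0186, 0.0727]
eef_rot: [0.775, 0.631, -0.0, -0.001]
ft_force: [-8.1, 1.4, 2.7]
width: 0.025
grip_force: 35.0
```

Call:
step_arm(
  deltas=[
    [[0,0,0,0,0.0002,0,20],[0,0,0,0,0.0002,0,20]],
  ],
)

```text
time: 16.42
ee_pos: [0.6283, 0.0186, 0.0727]
eef_rot: [0.775, 0.632, -0.0, -0.002]
ft_force: [-7.6, 2.4, 2.6]
width: 0.0251
grip_force: 35.0
```

Call:
step_arm(
  deltas=[
    [[0,0,0,0,0.0006,0,20],[0,0,0,0,0.0006,0,20]],
  ],
)

```text
time: 16.68
ee_pos: [0.6285, 0.0186, 0.0726]
eef_rot: [0.775, 0.632, -0.001, -0.002]
ft_force: [-10.2, 1.9, 5.0]
width: 0.025
grip_force: 35.0
```

Call:
step_arm(
  deltas=[
    [[0,0,0,0,0.0003,0,20],[0,0,0,0,0.0003,0,20],[0,0,0,0,0.0003,0,20],[0,0,0,0,0.0003,0,20]],
  ],
)

```text
time: 17.18
ee_pos: [0.6286, 0.0186, 0.0726]
eef_rot: [0.775, 0.632, -0.001, -0.002]
ft_force: [-10.3, 2.4, 4.7]
width: 0.0252
grip_force: 35.0
```

Call:
step_arm(
  deltas=[
    [[0,0,0,0,0.0006,-0.0003,20],[0,0,0,0,0.0006,-0.0003,20],[0,0,0,0,0.0006,-0.0003,20],[0,0,0,0,0.0006,-0.0003,20]],
  ],
)

```text
time: 17.68
ee_pos: [0.6287, 0.0186, 0.0726]
eef_rot: [0.775, 0.632, -0.001, -0.003]
ft_force: [-12.3, 3.2, 4.8]
width: 0.0251
grip_force: 35.0
```

Call:
step_arm(
  deltas=[
    [[0,0,0,0,-0.0015,0,20],[0,0,0,0,-0.0025,0,20],[0,0,0,0,-0.0025,0,20]],
  ],
)

```text
time: 18.05
ee_pos: [0.6281, 0.0185, 0.0729]
eef_rot: [0.775, 0.631, 0.0, -0.001]
ft_force: [-3.7, 2.0, -3.6]
width: 0.025
grip_force: 35.0
```

Call:
step_arm(
  deltas=[
    [[0,0,0,0,-0.0004,0,45],[0,0,0,0,-0.0004,0,45],[0,0,0,0,-0.0004,0,45],[0,0,0,0,-0.0004,0,45],[0,0,0,0,-0.0004,0,45]],
  ],
)

```text
time: 18.68
ee_pos: [0.6283, 0.0185, 0.0733]
eef_rot: [0.775, 0.631, 0.001, -0.0]
ft_force: [0.3, -0.2, -0.4]
width: 0.0389
grip_force: 0.0
```

Call:
step_arm(
  deltas=[
    [[0,0,0,0,0,-0.01,45],[0,0,0,0,0,-0.03,45],[0,0,0,0,0,-0.07,45],[0,0,0,0,0,-0.12,45],[0,0,0,-0.05,-0.05,-0.17,45],[0,0,0,-0.1,-0.1,-0.17,45],[0,0,0,-0.15,-0.15,-0.17,45],[0,0,0,-0.2,-0.15,-0.17,45],[0,0,0,-0.25,-0.15,-0.17,45],[0,0,0,-0.25,-0.15,-0.17,45]],
  ],
)

```text
time: 19.92
ee_pos: [0.4288, -0.2008, 0.2446]
eef_rot: [0.778, 0.628, 0.002, 0.0]
ft_force: [1.0, -0.1, 0.8]
width: 0.0393
grip_force: 0.0
```

```bash
python3 - <<'E'
from h import *
from bench import cams
t=cams.camera('top');s=cams.camera('scene')
a=cv2.resize(t['img'][135:275,225:335],(400,509),interpolation=cv2.INTER_CUBIC)
b=cv2.resize(s['img'][175:285,225:335],(400,400),interpolation=cv2.INTER_CUBIC);b=cv2.copyMakeBorder(b,0,109,0,0,0)
cv2.imwrite('pics/end.png',np.hstack([a,b])[:,:,::-1])
E
```

```text
(no output)
```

View pics/end.png

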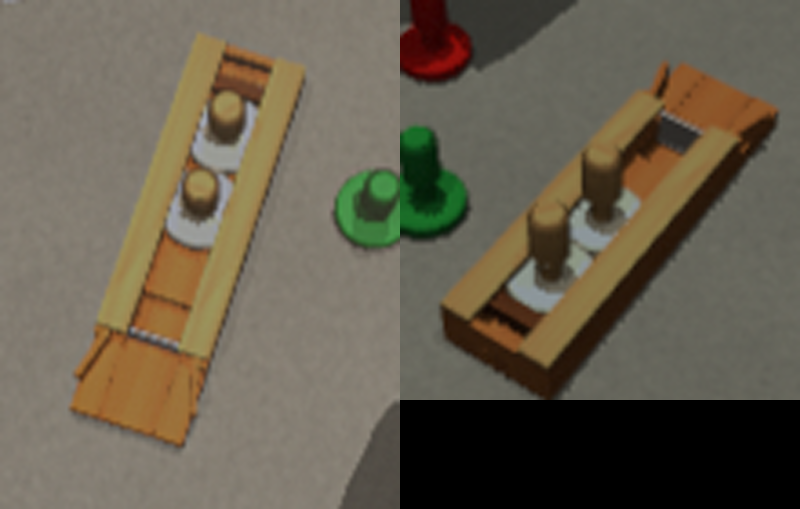

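The final views show both stamps upright with their discs touching, knobs at (227,115) and (201,190) in the left view, tight against the end block. The flap is up at (155,338), and the arm is clear.

```bash
python3 -c "
from bench import r
print(r.close_job())"
```

```text
the job is handed in; nothing more can be done
None
```

The loose stamp is in the rack, pressed with the stored one against the end block at a wrist force of about 10–12 N for about a second, then let go. The last pictures show both upright and tight with the flap up. I handed the job in at about 20 s of arm time, but the hand-in returned no verdict.

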